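# Lift the loaded top tray off the turntable pile and hold it level over the mirror

### The arm

A 6-joint arm with a two-finger parallel gripper is mounted at the origin on the work surface. World frame = base frame: x ahead of the robot, y to its left, z up, the work surface at z = 0. Lengths are in mm, angles in degrees, forces in N, time in s.
With the tool pointing down it reaches from about 350 to 850 mm from the base axis. Payload 8.1 kg.
Tool frame: the origin (TCP) lies between the finger pads; the fingertips stand 22 mm ahead of it and the grasp point (between the pads) lies 3 mm ahead of it; z points along the fingers, y is the direction in which the jaws open and shut (so a half turn about z gives the same grasp; the last joint's range is limited). The gripper opens to 85 mm and grips with 20 to 120 N. Pads are 22 mm wide; open, the fingers measure 114 mm over their backs; the gripper's body (76 mm by 85 mm) begins 54 mm behind the grasp point. The pads swing forward as they close: fully open they stand 13 mm farther back than shut.
Start: joints at [58.992, 7.471, 85.268, -0, 87.261, -4.893], TCP at [264.089, 538.76, 253.292] pointing down, gripper open.
Joint ranges: [-169.43, 169.43], [-51.17, 129.36], [1.28, 143.12], [-76.62, 256.62], [0, 156.53], [-152.29, 152.29]. Speed limits (degrees/s): [136.94, 136.94, 159.86, 180, 180, 180].

### API

Orientations are given as [roll, pitch, yaw] about the fixed x, y, z axes, in that order (R = Rz(yaw) Ry(pitch) Rx(roll)).
In Python, from bench import r gives the robot as it stands.
- The arm moves only by the tool drive_tool, never from a script. Its argument "moves" is a list of rows, each a list of 2 entries, a list of its own where there are three numbers: the shift along the world's x, y, z in mm, then the turn about the world's z in degrees. A call has exactly 8 rows; each row is the pose to reach, as a shift and turn from the pose commanded when the call began; what a row does not reach only later rows make up. A row lasts 1/12 s, in which the tool goes at most 41.7 mm and 7.16 degrees, less where a joint would pass 70% of its speed; a pose out of reach is approached as far as the arm can. A call with a gripper value outside its range is refused whole. "fingers" is the finger opening in mm, from 0 to 85.4, set as the call begins (left out, the last holds). The fingers move at their own pace and stop on an object; "squeeze" is the grip in N (left out, the last holds). Time passes only in rows, so rows that repeat a pose let the fingers close, or fill a call up. It gives the time, the measured TCP pose, the force and the opening at its end, in the units of the state.
- r.sense(): the state, without advancing time (a new reading comes with each control period).
- r.snapshot(name): name is "scene" or "top" or "wrist"; returns a dict with "pixels" (420x560x3 uint8, red, green, blue), "camera_matrix" (3x3 intrinsics, pixels), "k1" (the pictures are not rectified: a ray, as slopes to the right and down, at radius r is drawn at 1 + k1 r^2 times it, then the intrinsics apply), "xyz" and "orientation" of the camera in the world. Camera axes: x right, y down, z forward; pixel columns grow to the right and rows downward; lengths in mm; the calibration is good to about 2 mm. A picture is of the moment at which its call begins. There is no depth.
- r.hand_in(): hands the job in, once; it reports no verdict.
The state is a dict: "time": time; "joint_pos": joint angles; "qd": joint speeds; "joint_efforts": joint torques, N m; "tool_pos": TCP position; "tcp_rot": TCP orientation; "ft_force": force on the tool from outside, world axes, zero at the start; "wrist_torque": the same for the moment, N m; "finger_gap": finger opening in mm.
Only numpy, scipy, OpenCV 4.12 (cv2) and the standard library are available. Lean on these libraries where they do the work, as an engineer would, in place of code of your own. Each camera call takes 0.05 s, during which the arm holds its last target.

### The job

Take the upright orange grip of the top tray, lift the tray straight up out of the dish it nests in on the turntable, with the steel punch still standing in its brass ring, and carry it level to the round blue-framed mirror so that its underside can be checked. Finish while holding it: level, still and centred over the mirror, with its underside about 100 mm above the glass; do not put it down or let go. Leave the dish lying on the turntable and do not disturb the four gauges and blocks standing around.

Things in the scene. Friction and masses are not known exactly. Their poses are not given: they have to be found in the camera images.
- tray_grip (a point): centre of the orange grip of the top tray. The grip is an upright flat bar 14 mm thick (tray x), 56 mm long (tray y), 30 mm high, on a 12 mm x 24 mm aluminium stem in the middle of the round aluminium tray (146 mm diameter). This point is 87 mm above the tray's underside and 15 mm below the top of the grip. x is the tray's x axis, pointing towards the punch, z is up. Tray 0.3 to 0.6 kg, loose, free to lift out (4 mm of play all round in the dish)
- tray_foot (a point): centre of the tray's underside, straight below the grip. Tray layers from here up: round foot 124 mm diameter 10 mm high, plate 146 mm diameter 6 mm thick (top 16 mm up), stem, grip (72 to 102 mm up). A brass locating ring (38 mm outside, 30 mm inside, 6 mm high) stands on the plate with its centre 48 mm along tray x
- punch_mid (a point): middle of the hardened steel punch, 42 mm tall, standing loose and upright in the tray's brass ring: head (below) 27 mm diameter, shank 18 mm, tip 10 mm. About 80 g. Its top is 58 mm above the tray's underside; it topples if the tray is tilted much
- dish: dark steel round dish, 144 mm diameter, 13 mm high, floor 5 mm thick, inside diameter 132 mm, 0.5 kg, loose on the turntable; the tray's foot stands on its floor. Origin at the centre of its underside, z up
- turntable: aluminium turntable, fixed to the plate: round table 164 mm diameter whose top is 30 mm above the granite; the table turns about its axis with slight friction. Origin on the axis at the granite surface; does not turn with the table
- mirror_top (a point): centre of the glass of the round inspection mirror that lies flat on the granite, fixed: 120 mm glass in a blue frame 140 mm in diameter; the glass is 10 mm above the granite
- height_master: bystander: chrome height master, a ringed column on a 70 x 60 mm foot, 164 mm tall, loose. Origin at the centre of its underside
- v_block: bystander: dark blue V-block with clamp, 60 x 62 mm, 84 mm tall, loose. Origin at the centre of its underside
- ring_gauge: bystander: brass thread ring gauge lying flat, 64 mm outside diameter, 18 mm high, loose. Origin at the centre of its underside
- centre_finder: bystander: black steel centre-finder lying flat, a V-shaped head with a short blade, about 80 x 100 mm, 18 mm high, loose. Origin near its middle on the underside
Things that resemble listed ones, but are neither listed nor needed, are in the scene too. What is meant by the turntable is not red, and is the larger of those in its own colour.

How it is judged:
By the outcome, as a careful person would: the job done as asked, in the order asked, and still so for the second after the job is handed in, while the arm keeps its last pose, push and grip.
It also fails if it takes over 38 s, if anything falls off the work surface, if the arm or the gripper's body presses on something with over 40 N, if the wrist force passes 120 N, or if a joint passes its speed limit or range.

## Working session

There is one attempt and no reset: what is moved stays moved. The work goes in short steps, Python scripts to look and compute and a tool call to move; the robot and the scene stay as the last step left them, time stands still between calls to the robot, and variables do not carry over. Pictures are saved under pics/ and viewed, and the job is handed in when it is done.

Besides the shell and the picture viewer there is one more tool, called after "Call:" as name(argument=value, ...), one argument or row to a line, values as JSON. drive_tool: Moves the arm, as the interface text tells. Its arguments: {"type":"object","properties":{"moves":{"type":"array","items":{"type":"array"}},"fingers":{"type":"number"},"squeeze":{"type":"number"}},"required":["moves"]}

```bash
ls; mkdir -p pics
python3 - <<'E'
from bench import r
import cv2,pickle
print(r.sense())
for n in ("scene","top"):
    s=r.snapshot(n); pickle.dump(s,open(f"pics/{n}0.pkl","wb"))
    cv2.imwrite(f"pics/{n}0.png",s["pixels"][:,:,::-1])
    print(n,s["camera_matrix"],s["k1"],s["xyz"],s["orientation"])
E
```

```text
pics
{'time': 0.0, 'joint_pos': array([ 5.89921871e+01,  7.51487573e+00,  8.53294815e+01,  1.42820933e-03,
        8.72602329e+01, -4.89434519e+00]), 'qd': array([-0.06498989, -0.02097763,  0.00865388, -0.08565318,  0.06382949,
       -0.02821769]), 'joint_efforts': array([-6.10980387e-04, -5.69402218e+01, -5.00549912e+01, -2.76576366e-04,
        1.49273558e-02, -4.01182865e-05]), 'tool_pos': array([263.81544348, 538.3311845 , 252.24486532]), 'tcp_rot': array([-1.79895913e+02, -1.03447254e-02,  1.53886453e+02]), 'ft_force': array([-0.38065837, -0.31053834, -0.0477728 ]), 'wrist_torque': array([-0.04363837,  0.01254677, -0.0429012 ]), 'finger_gap': 85.39436291067358}
scene [[443.45293149   0.         276.78119502]
 [  0.         443.45293149 206.68148772]
 [  0.           0.           1.        ]] -0.02460674339676573 [1218.70227135   47.86221934  980.63530608] [-1.41809633e+02 -1.39469201e-03  9.27477191e+01]
top [[400.73806613   0.         281.32965798]
 [  0.         400.73806613 203.83942342]
 [  0.           0.           1.        ]] -0.11872766227770543 [ 441.54770858   -3.58471636 1197.52078377] [-175.57425513    1.14484592  -90.52865557]
```

View pics/scene0.png

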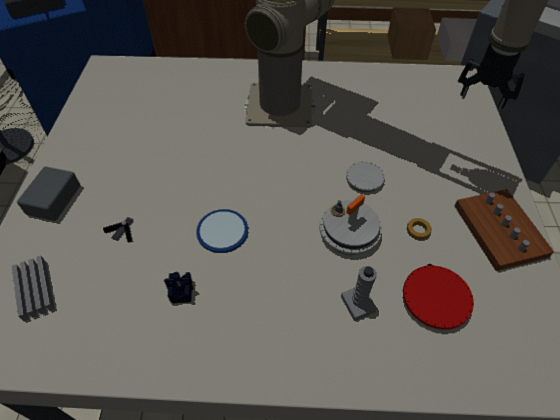

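View pics/top0.png

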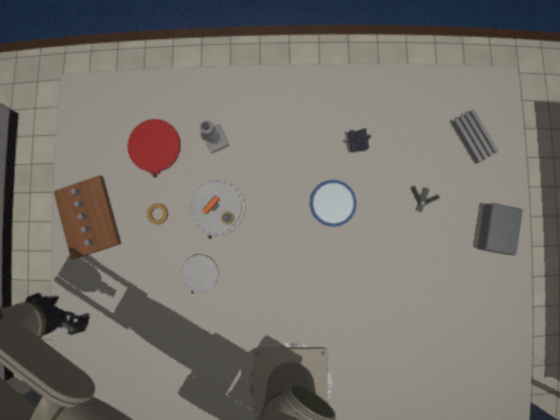

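The scene view shows the orange grip at (356,204) on a tray and a turntable around (350,228). The blue-framed mirror is at (222,230). The things it could be mistaken for are a small grey turntable (365,177) and a red one (438,296). In the top view the grip is at (211,204), the punch at (228,217), the mirror at (333,203), the small grey turntable at (199,272) and the red one at (154,146). I choose the larger grey one with the orange grip, and will check it in a close crop.

```bash
cat > h.py <<'E'
import numpy as np,cv2,pickle
from scipy.spatial.transform import Rotation as R
def rot(s): return R.from_euler("xyz",s["orientation"],degrees=True).as_matrix()
def ray(s,uv):
    K=s["camera_matrix"]
    d=cv2.undistortPoints(np.array([[uv]],float),K,np.array([s["k1"],0,0,0.])).ravel()
    v=rot(s)@np.array([d[0],d[1],1]); return np.array(s["xyz"],float),v/np.linalg.norm(v)
def onz(s,uv,z):
    o,v=ray(s,uv); return o+v*(z-o[2])/v[2]
def tri(pairs):
    A=0;b=0
    for s,uv in pairs:
        o,v=ray(s,uv);P=np.eye(3)-np.outer(v,v);A=A+P;b=b+P@o
    return np.linalg.solve(A,b)
def proj(s,p):
    M=rot(s);rv=cv2.Rodrigues(M.T)[0];t=-M.T@np.array(s["xyz"],float)
    return cv2.projectPoints(np.array([p],float),rv,t,s["camera_matrix"],np.array([s["k1"],0,0,0.]))[0].ravel()
def load(n): return pickle.load(open(f"pics/{n}.pkl","rb"))
def crop(s,x,y,w,h,k,name):
    im=s["pixels"][y:y+h,x:x+w,::-1]; cv2.imwrite(name,cv2.resize(im,None,fx=k,fy=k,interpolation=cv2.INTER_CUBIC))
E
python3 - <<'E'
from h import *
a=load("scene0");b=load("top0")
crop(a,300,150,100,75+30,7 if 0 else 5,"pics/c1.png"); crop(b,165,160,100,90,6,"pics/c2.png")
for n,s in(("scene",a),("top",b)):
    hsv=cv2.cvtColor(s["pixels"],cv2.COLOR_RGB2HSV)
    for nm,lo,hi in(("orange",(4,150,120),(18,255,255)),("blue",(100,120,60),(125,255,255)),("bluef",(85,20,60),(125,255,255))):
        m=cv2.inRange(hsv,lo,hi)
        c,_=cv2.findContours(m,cv2.RETR_EXTERNAL,cv2.CHAIN_APPROX_NONE)
        for q in c:
            if cv2.contourArea(q)>25:
                M=cv2.moments(q);u=(M["m10"]/M["m00"],M["m01"]/M["m00"])
                print(n,nm,np.round(u,1),cv2.contourArea(q),[np.round(x,1) for x in cv2.minAreaRect(q)], onz(s,u,10).round(1),onz(s,u,127).round(1))
E
```

```text
scene orange [355.8 200.9] 60.5 [array([355.8, 200.8]), array([ 4.2, 18.6]), np.float64(48.4)] [424.6 232.4  10. ] [520.4 210.2 127. ]
scene blue [221.8 230. ] 1594.5 [array([222., 230.]), array([40., 50.]), np.float64(90.0)] [ 542.5 -131.9   10. ] [ 624.  -110.2  127. ]
scene blue [68.5  8.3] 308.0 [array([65.6,  7.1]), array([14.2, 37. ]), np.float64(77.3)] [-601.8 -950.3   10. ] [-382.4 -830.   127. ]
scene blue [15.7 18.2] 436.0 [array([23. , 14.5]), array([29., 46.]), np.float64(90.0)] [ -512.8 -1150.8    10. ] [ -304.1 -1006.3   127. ]
scene bluef [221.6 229.6] 1658.0 [array([221.5, 229.5]), array([41., 51.]), np.float64(90.0)] [ 541.2 -132.6   10. ] [ 622.9 -110.8  127. ]
scene bluef [ 44.7 186.3] 992.5 [array([ 44.8, 186.5]), array([27.1, 52.4]), np.float64(35.5)] [ 413.1 -666.8   10. ] [ 510.2 -580.6  127. ]
scene bluef [493.1   7.6] 223.0 [array([492.3,   6. ]), array([17.7, 19.5]), np.float64(20.6)] [-698.1  904.8   10. ] [-467.   801.5  127. ]
scene bluef [68.5  8.3] 308.0 [array([65.6,  7.1]), array([14.2, 37. ]), np.float64(77.3)] [-601.8 -950.3   10. ] [-382.4 -830.   127. ]
scene bluef [15.7 18.2] 436.0 [array([23. , 14.5]), array([29., 46.]), np.float64(90.0)] [ -512.8 -1150.8    10. ] [ -304.1 -1006.3   127. ]
top orange [210.4 204.6] 64.0 [array([210.5, 204.5]), array([ 4.2, 18.4]), np.float64(45.0)] [533.7 231.7  10. ] [524.6 208.5 127. ]
top blue [256.9  14.3] 14888.5 [array([279.5,  21. ]), array([559.,  42.]), np.float64(0.0)] [1140.    91.6   10. ] [1071.2   82.2  127. ]
top bluef [332.8 202.7] 1661.0 [array([333. , 202.5]), array([46., 46.]), np.float64(45.0)] [ 535.4 -133.7   10. ] [ 526.1 -120.9  127. ]
top bluef [362.8 134.4] 25.5 [array([362.4, 133.6]), array([7.6, 7.3]), np.float64(71.6)] [ 741.9 -229.4   10. ] [ 712.3 -207.2  127. ]
top bluef [256.7  14.6] 15299.0 [array([279.5,  21. ]), array([559.,  42.]), np.float64(0.0)] [1138.9   92.1   10. ] [1070.2   82.7  127. ]
```

View pics/c1.png

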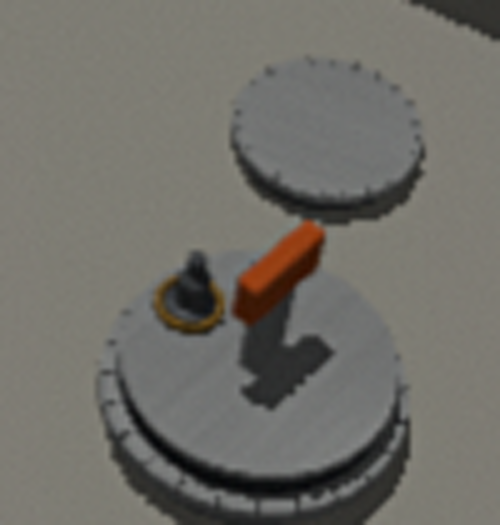

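View pics/c2.png

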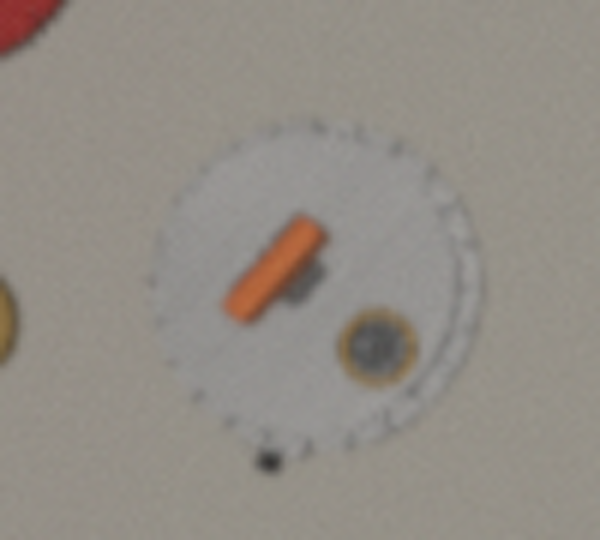

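The crops confirm the choice: the orange grip stands on the tray, with the brass ring and punch at top-view crop (377,347), on the larger grey turntable. Next I'll measure the grip's position and yaw.

Run:
```python
from h import *
a=load("scene0");b=load("top0")
out={}
for n,s in(("scene",a),("top",b)):
    hsv=cv2.cvtColor(s["pixels"],cv2.COLOR_RGB2HSV)
    m=cv2.inRange(hsv,(3,120,90),(18,255,255)); x0,y0=(330,185) if n=="scene" else (195,190)
    w=np.zeros_like(m);w[y0:y0+40,x0:x0+40]=m[y0:y0+40,x0:x0+40]
    ys,xs=np.nonzero(w);P=np.array([onz(s,(x,y),137 if n=="top" else 130)[:2] for x,y in zip(xs,ys)])
    c=P.mean(0);e,v=np.linalg.eigh(np.cov((P-c).T));ax=v[:,1]
    t=(P-c)@ax
    print(n,len(xs),(xs.mean(),ys.mean()),c.round(1),"long axis deg",np.degrees(np.arctan2(ax[1],ax[0])).round(1),"len",np.ptp(t).round(1),"wid",np.ptp((P-c)@v[:,0]).round(1))
    out[n]=(xs.mean(),ys.mean())
print("tri orange",tri([(a,out["scene"]),(b,out["top"])]).round(1))
ring=(165+377/6,160+347/6); rs=(300+188/5,150+305/5)
print("ring",onz(b,ring,57).round(1),onz(a,rs,55).round(1), "tri",tri([(b,ring),(a,rs)]).round(1))
# table outline top at 30: ellipse of full grey silhouettes by eye
print("table centre approx",onz(b,(165+318/6,160+285/6),45).round(1))
print("mirror tri",tri([(a,(222,230)),(b,(332.9,202.6))]).round(1))
```

```text
scene 96 (np.float64(354.9791666666667), np.float64(201.375)) [524.3 207.7] long axis deg 130.3 len 97.4 wid 29.7
top 107 (np.float64(210.3271028037383), np.float64(204.7196261682243)) [523.5 206.8] long axis deg 137.6 len 51.2 wid 15.3
tri orange [524.1 207.9 129.6]
ring [491.5 171.9  57. ] [498.2 173.9  55. ] tri [492.  174.2  46.9]
table centre approx [522.3 202.5  45. ]
mirror tri [ 536.3 -133.9    1.3]
```

Grip axis check: the grip is at about (524,207) and the ring at (492,173). They are 47 mm apart (should be 48) at 227°, and the bar's long axis lies at 137.6°, which agrees. The tool yaw should be about 137.6°, a turn of −16.3°. I'll move above it first and look with the wrist camera.

Call:
drive_tool(
  moves=[
    [[10,-13,0],-1],
    [[30,-38,0],-3],
    [[55,-70,0],-5],
    [[82,-104,0],-7],
    [[109,-138,0],-9],
    [[136,-172,0],-11],
    [[163,-206,0],-13],
    [[190,-240,0],-15],
  ],
  fingers=50,
)

```text
time: 0.77
tool_pos: [449.3, 303.8, 253.0]
tcp_rot: [-180.0, -0.0, 138.8]
ft_force: [0.7, 1.8, -0.2]
finger_gap: 49.8
```

Call:
drive_tool(
  moves=[
    [[25,-30,0],-0.5],
    [[45,-57,-5],-1],
    [[58,-75,-10],-1.3],
    [[66,-85,-15],-1.3],
    [[70,-91,-20],-1.3],
    [[70,-91,-20],-1.3],
    [[70,-91,-20],-1.3],
    [[70,-91,-20],-1.3],
  ],
)

```text
time: 1.43
tool_pos: [518.0, 215.9, 233.4]
tcp_rot: [180.0, -0.0, 137.7]
ft_force: [-0.2, -0.3, -0.1]
finger_gap: 50.0
```

Run:
```python
from h import *
from bench import r
s=r.snapshot("wrist");pickle.dump(s,open("pics/w1.pkl","wb"))
cv2.imwrite("pics/w1.png",s["pixels"][:,:,::-1]);print(s["camera_matrix"],s["k1"],s["xyz"],s["orientation"]);print(r.sense())
```

```text
[[345.5763549    0.         279.42299575]
 [  0.         345.5763549  207.19349325]
 [  0.           0.           1.        ]] -0.09002017290847437 [458.20791818 270.55192893 353.8182116 ] [ 1.61957021e+02 -3.51878307e-03  4.76882849e+01]
{'time': 1.4833, 'joint_pos': array([ 1.73843317e+01,  2.02980087e+00,  9.30713460e+01,  2.16797786e-02,
        8.48837208e+01, -3.03080506e+01]), 'qd': array([ 0.05649138, -0.12310719, -0.20873149, -0.05662714, -0.07598666,
       -0.12659725]), 'joint_efforts': array([-4.78099175e-01, -5.11227357e+01, -4.93960047e+01, -2.80209573e-02,
        3.79541569e-03,  8.44932947e-03]), 'tool_pos': array([518.02953949, 215.97108343, 233.60728396]), 'tcp_rot': array([ 1.79976039e+02, -1.10062035e-02,  1.37690454e+02]), 'ft_force': array([-0.60201034, -0.06836944,  0.72072571]), 'wrist_torque': array([ 0.01149256, -0.00470466,  0.01190444]), 'finger_gap': 50.361261364202505}
```

View pics/w1.png

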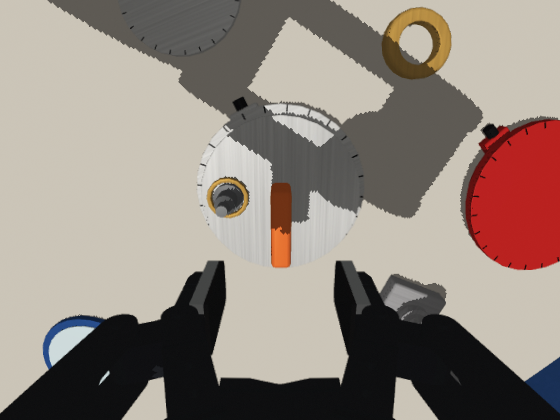

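The wrist view shows the grip at columns 271–291, rows 183–268, vertical in the picture, so the yaw is right. It is centred between the fingertips (224 and 336). The punch is upright in its ring at (228,200).

Run:
```python
from h import *
s=load("w1")
hsv=cv2.cvtColor(s["pixels"],cv2.COLOR_RGB2HSV)
m=cv2.inRange(hsv,(4,150,60),(15,255,255));w=np.zeros_like(m);w[170:280,255:310]=m[170:280,255:310]
ys,xs=np.nonzero(w)
for y in range(180,272,4):
    q=xs[ys==y]; print(y,(q.min(),q.max()) if len(q) else None,end=" ")
print()
y0,y1=ys.min(),ys.max();print(y0,y1)
crop(s,195,170,120,105,6,"pics/c3.png")
hs=cv2.inRange(hsv,(15,90,90),(30,255,255));hh=np.zeros_like(hs);hh[170:225,200:255]=hs[170:225,200:255]
c,_=cv2.findContours(hh,cv2.RETR_EXTERNAL,cv2.CHAIN_APPROX_NONE);q=max(c,key=cv2.contourArea);e=cv2.fitEllipse(q);print("ring",e,onz(s,e[0],57))
```

```text
180 None 184 (np.int64(272), np.int64(288)) 188 (np.int64(272), np.int64(290)) 192 (np.int64(271), np.int64(290)) 196 (np.int64(271), np.int64(291)) 200 (np.int64(271), np.int64(291)) 204 (np.int64(271), np.int64(290)) 208 (np.int64(271), np.int64(290)) 212 (np.int64(271), np.int64(290)) 216 (np.int64(271), np.int64(290)) 220 (np.int64(271), np.int64(290)) 224 (np.int64(271), np.int64(290)) 228 (np.int64(271), np.int64(290)) 232 (np.int64(271), np.int64(290)) 236 (np.int64(271), np.int64(290)) 240 (np.int64(271), np.int64(290)) 244 (np.int64(271), np.int64(290)) 248 (np.int64(271), np.int64(290)) 252 (np.int64(271), np.int64(290)) 256 (np.int64(271), np.int64(290)) 260 (np.int64(271), np.int64(289)) 264 (np.int64(272), np.int64(289)) 268 None 
183 266
ring ((227.04208374023438, 197.5732879638672), (36.65463638305664, 38.233070373535156), 116.28475952148438) [491.37466619 176.83919603  57.        ]
```

View pics/c3.png

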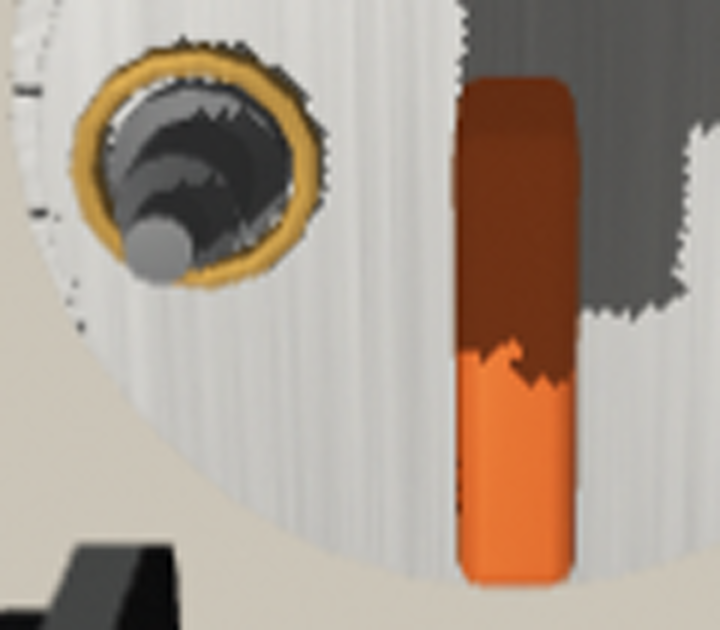

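Run:
```python
from h import *
s=load("w1")
p=onz(s,(281,192.5),137);q=onz(s,(280.7,267.2),137)
c=(p+q)/2;d=q-p
print(p.round(1),q.round(1),"len",np.linalg.norm(d).round(1),"yaw",np.degrees(np.arctan2(d[1],d[0])).round(2)+180,"c",c.round(1))
wd=onz(s,(271,230),137)-onz(s,(291,230),137);print("wid",np.linalg.norm(wd))
print("bottom of far end face", onz(s,(281,183),107).round(1))
ring=np.array([491.4,176.8]);v=ring-c[:2];print("ring rel",np.hypot(*v),np.degrees(np.arctan2(v[1],v[0]))%360)
```

```text
[503.7 230.5 137. ] [543.8 193.9 137. ] len 54.3 yaw 137.55 c [523.7 212.2 137. ]
wid 13.49367242941228
bottom of far end face [504.6 229.9 107. ]
ring rel 47.9597660446053 227.59601123300956
```

Run:
```python
from h import *
s=load("w1")
print(proj(s,(518.03,215.97,233.6-10)),proj(s,(518.03,215.97,233.6-22)))
j=np.array([-.676,-.737,0])
for g in(25,-25):print(proj(s,np.array([518.03,215.97,233.6-9])+g*j))
crop(s,200,240,160,80,5,"pics/c4.png")
```

```text
[279.19004407 291.82709927] [279.20468161 277.95231156]
[221.25608727 292.66549117]
[337.09819238 293.04309211]
```

View pics/c4.png

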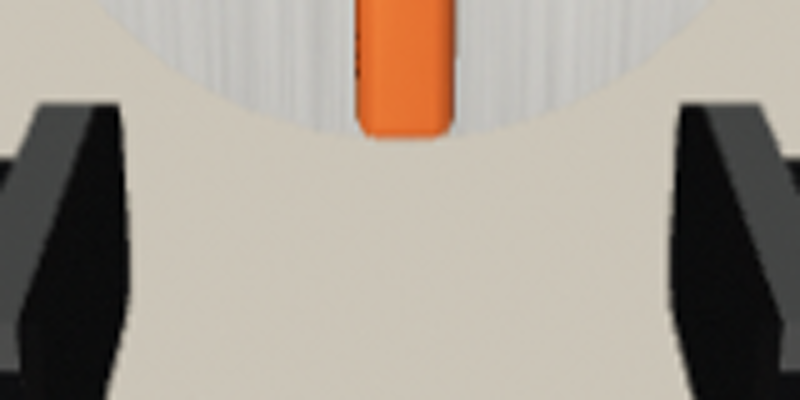

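Finger midpoint and TCP projection agree at columns 279.8 and 279.2, so I trust the wrist estimate across the jaws. The fixed views are biased by the grip's visible side faces. I'll shift (+5.7, −3.8), come down to just above the grip and look again.

Call:
drive_tool(
  moves=[
    [[3,-2,-5],0],
    [[5.7,-3.8,-18],0],
    [[5.7,-3.8,-35],0],
    [[5.7,-3.8,-52],0],
    [[5.7,-3.8,-64],0],
    [[5.7,-3.8,-70],0],
    [[5.7,-3.8,-70],0],
    [[5.7,-3.8,-70],0],
  ],
  fingers=50,
)

```text
time: 2.15
tool_pos: [524.3, 210.9, 163.2]
tcp_rot: [-180.0, -0.0, 137.6]
ft_force: [0.2, 0.0, -0.0]
finger_gap: 49.9
```

Run:
```python
from h import *
from bench import r
s=r.snapshot("wrist");pickle.dump(s,open("pics/w2.pkl","wb"))
cv2.imwrite("pics/w2.png",s["pixels"][:,:,::-1]);q=r.sense();print(q["tool_pos"],q["tcp_rot"])
t=q["tool_pos"]
print("proj TCP-tips",proj(s,t-[0,0,22]),proj(s,t-[0,0,26]))
```

```text
[524.77927505 210.95277118 163.97415937] [1.79954662e+02 2.79700311e-02 1.37587814e+02]
proj TCP-tips [279.88391086 279.15652786] [279.87703646 274.90682206]
```

View pics/w2.png

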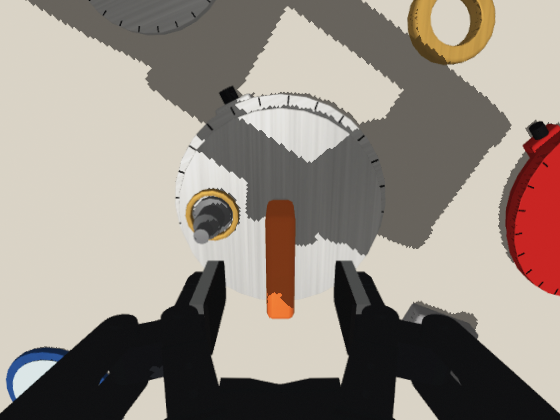

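The wrist view now shows the grip at columns 266–295, rows 200–319, with its middle at 280.5 against 279.8 for the fingers. I'll check it along the bar.

Run:
```python
from h import *
s=load("w2"); crop(s,240,190,80,140,4,"pics/c5.png")
hsv=cv2.cvtColor(s["pixels"],cv2.COLOR_RGB2HSV)
for y in range(196,325,3):
    print(y,hsv[y,280],end=" ")
```

```text
196 [15  6 92] 199 [10 58 92] 202 [ 10 204 111] 205 [ 10 206 110] 208 [ 10 206 109] 211 [ 10 206 109] 214 [ 10 206 110] 217 [ 10 207 117] 220 [ 10 204 121] 223 [ 10 207 121] 226 [  9 205 122] 229 [ 10 205 122] 232 [  9 205 122] 235 [  9 205 122] 238 [ 10 207 122] 241 [ 10 207 121] 244 [  9 205 122] 247 [  9 205 122] 250 [ 10 207 121] 253 [  9 207 121] 256 [  9 205 122] 259 [  9 205 122] 262 [ 10 204 121] 265 [ 10 207 122] 268 [  9 207 121] 271 [ 10 203 122] 274 [ 10 207 121] 277 [ 10 208 120] 280 [ 10 204 121] 283 [ 10 206 120] 286 [ 10 206 120] 289 [ 10 204 121] 292 [ 10 206 120] 295 [ 11 197 238] 298 [ 11 199 229] 301 [ 11 197 238] 304 [ 11 197 237] 307 [ 11 198 237] 310 [ 11 197 238] 313 [ 11 198 237] 316 [ 11 198 236] 319 [ 15  50 216] 322 [ 21  22 217]
```

View pics/c5.png

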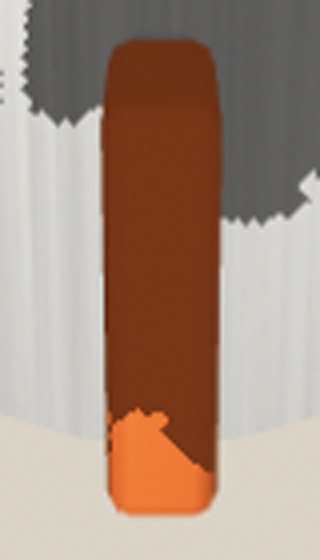

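Run:
```python
from h import *
s=load("w2")
p=onz(s,(280.5,216),137);q=onz(s,(280.3,318.5),137);c=(p+q)/2
print(p.round(1),q.round(1),np.linalg.norm(q-p).round(1),c.round(1))
t=np.array([524.3,211.3]);d=c[:2]-t;u=np.array([.738,-.675]);j=np.array([-.675,-.738]);print("along bar",d@u,"jaw",d@j)
```

```text
[503.3 230.9 137. ] [543.7 194.  137. ] 54.8 [523.5 212.4 137. ]
along bar -1.3611115480120852 jaw -0.31242055283877446
```

Call:
drive_tool(
  moves=[
    [[-0.7,0.9,-5],0],
    [[-0.7,0.9,-14],0],
    [[-0.7,0.9,-23],0],
    [[-0.7,0.9,-30],0],
    [[-0.7,0.9,-35],0],
    [[-0.7,0.9,-35],0],
    [[-0.7,0.9,-35],0],
    [[-0.7,0.9,-35],0],
  ],
  fingers=50,
)

```text
time: 2.87
tool_pos: [523.8, 211.8, 128.5]
tcp_rot: [180.0, 0.0, 137.6]
ft_force: [0.5, -0.7, 0.7]
finger_gap: 50.0
```

Call:
drive_tool(
  moves=[
    [[0,0,0],0],
    [[0,0,0],0],
    [[0,0,0],0],
    [[0,0,0],0],
    [[0,0,0],0],
    [[0,0,0],0],
    [[0,0,0],0],
    [[0,0,0],0],
  ],
  fingers=20,
  squeeze=20,
)

```text
time: 3.53
tool_pos: [523.7, 211.7, 128.3]
tcp_rot: [-180.0, 0.0, 137.6]
ft_force: [-0.8, -0.2, 0.0]
finger_gap: 20.0
```

Run:
```python
from h import *
from bench import r
s=r.snapshot("wrist");pickle.dump(s,open("pics/w3.pkl","wb"))
cv2.imwrite("pics/w3.png",s["pixels"][:,:,::-1]);q=r.sense();print(q["tool_pos"],q["tcp_rot"],q["finger_gap"],q["ft_force"])
```

```text
[523.65688225 211.68759756 128.28107926] [-1.79998960e+02  9.05924963e-04  1.37584399e+02] 20.202158351821275 [ 0.19252395 -0.90093677 -0.09281675]
```

View pics/w3.png

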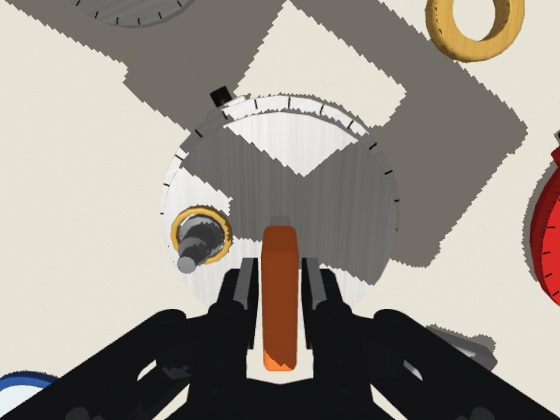

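The grip stands midway between the fingers (columns 261–299, fingers at about 258 and 302), and the punch at (200,238) is clear. Closing gently.

Call:
drive_tool(
  moves=[
    [[0,0,0],0],
    [[0,0,0],0],
    [[0,0,0],0],
    [[0,0,0],0],
    [[0,0,0],0],
    [[0,0,0],0],
    [[0,0,0],0],
    [[0,0,0],0],
  ],
  fingers=12,
  squeeze=20,
)

```text
time: 4.25
tool_pos: [523.7, 211.8, 128.4]
tcp_rot: [180.0, 0.0, 137.6]
ft_force: [0.9, 0.8, 0.5]
finger_gap: 13.7
```

Call:
drive_tool(
  moves=[
    [[0,0,0],0],
    [[0,0,0],0],
    [[0,0,0],0],
    [[0,0,0],0],
    [[0,0,0],0],
    [[0,0,0],0],
    [[0,0,0],0],
    [[0,0,0],0],
  ],
  fingers=8,
  squeeze=70,
)

```text
time: 4.92
tool_pos: [523.8, 211.8, 128.5]
tcp_rot: [180.0, 0.0, 137.6]
ft_force: [-0.1, 2.0, 1.7]
finger_gap: 12.6
```

Call:
drive_tool(
  moves=[
    [[0,0,0.5],0],
    [[0,0,1],0],
    [[0,0,2],0],
    [[0,0,3],0],
    [[0,0,4],0],
    [[0,0,5],0],
    [[0,0,5.5],0],
    [[0,0,5.5],0],
  ],
)

```text
time: 5.58
tool_pos: [523.7, 211.7, 133.9]
tcp_rot: [180.0, 0.0, 137.6]
ft_force: [0.6, 0.7, -3.6]
finger_gap: 12.7
```

Run:
```python
from h import *
from bench import r
for n in("wrist","scene"):
    s=r.snapshot(n);pickle.dump(s,open(f"pics/{n}4.pkl","wb"))
    cv2.imwrite(f"pics/{n}4.png",s["pixels"][:,:,::-1])
    if n=="scene": crop(s,290,130,130,130,4,"pics/c6.png")
q=r.sense();print(q["time"],q["tool_pos"],q["tcp_rot"],q["finger_gap"],q["ft_force"],q["wrist_torque"])
```

```text
5.6833 [523.64040893 211.70451194 133.8014804 ] [-1.79999300e+02  1.52674073e-03  1.37585232e+02] 12.816575664235616 [-0.03511469 -1.12468863 -4.03719346] [-0.00109501 -0.04023319  0.04374621]
```

View pics/c6.png

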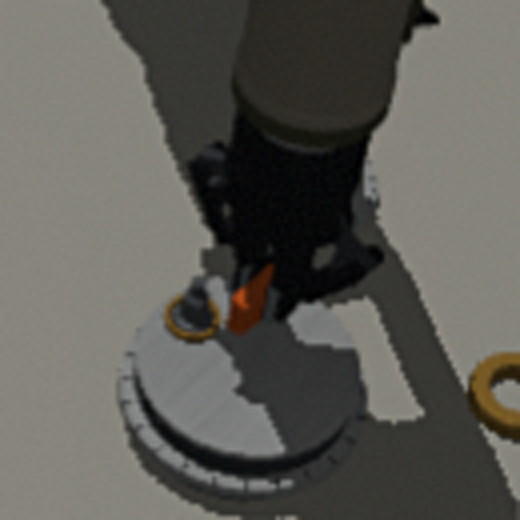

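View pics/wrist4.png

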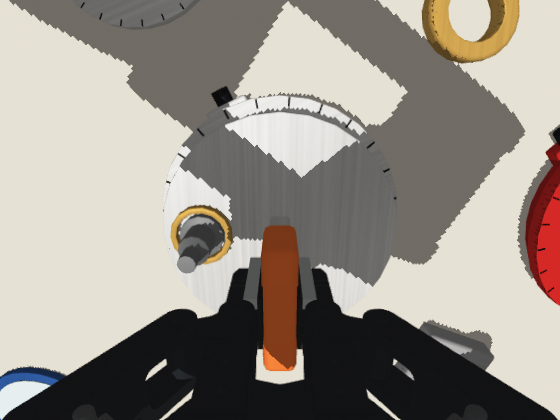

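The weight carried is about 4 N, which is the tray plus punch without the dish. The punch stands in its ring at wrist (200,238), unchanged. Now I'll lift smoothly.

Call:
drive_tool(
  moves=[
    [[0,0,1],0],
    [[0,0,3],0],
    [[0,0,6],0],
    [[0,0,9],0],
    [[0,0,12],0],
    [[0,0,14],0],
    [[0,0,15],0],
    [[0,0,15],0],
  ],
)

```text
time: 6.35
tool_pos: [523.9, 211.8, 149.3]
tcp_rot: [180.0, 0.0, 137.6]
ft_force: [0.1, -0.2, -3.9]
finger_gap: 13.1
```

Run:
```python
from h import *
from bench import r
for n in("wrist","scene"):
    s=r.snapshot(n);pickle.dump(s,open(f"pics/{n}5.pkl","wb"))
    cv2.imwrite(f"pics/{n}5.png",s["pixels"][:,:,::-1])
    if n=="scene": crop(s,290,130,130,130,4,"pics/c7.png")
q=r.sense();print(q["time"],q["tool_pos"],q["tcp_rot"],q["finger_gap"],q["ft_force"],q["wrist_torque"])
```

```text
6.45 [523.62116503 211.70773285 148.77236614] [-1.79998701e+02  4.98508816e-05  1.37586784e+02] 12.805964034305083 [-0.10851812 -0.47973611 -4.9323647 ] [ 0.03088828 -0.00031687 -0.0320345 ]
```

View pics/c7.png

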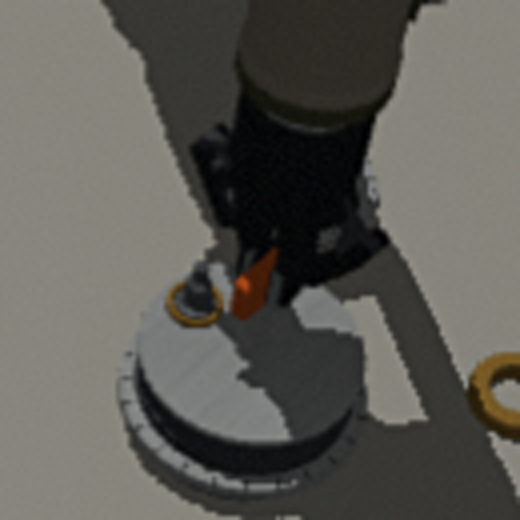

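View pics/wrist5.png

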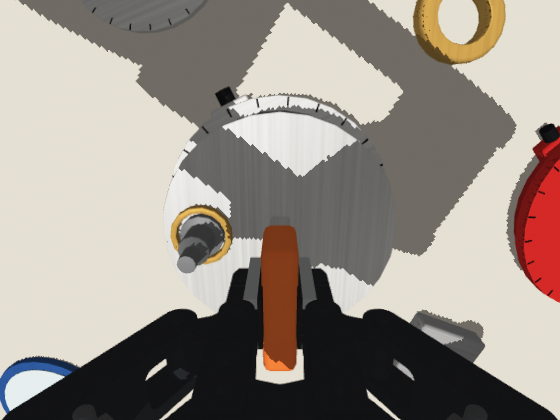

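The tray rises rigidly with the gripper and the dish stays on the table. Both pictures show the punch upright in its ring. I'll lift the rest of the way.

Call:
drive_tool(
  moves=[
    [[0,0,2],0],
    [[0,0,7],0],
    [[0,0,15],0],
    [[0,0,24],0],
    [[0,0,33],0],
    [[0,0,42],0],
    [[0,0,49],0],
    [[0,0,54],0],
  ],
)

```text
time: 7.12
tool_pos: [524.2, 211.9, 204.6]
tcp_rot: [179.9, 0.1, 137.6]
ft_force: [-0.0, 0.2, -4.4]
finger_gap: 13.1
```

Call:
drive_tool(
  moves=[
    [[0,0,1.5],0],
    [[0,0,1.5],0],
    [[0.2,-2,1.5],0],
    [[0.3,-5,1.5],0],
    [[0.5,-10,1.5],0],
    [[0.7,-17,1.5],0],
    [[1,-25,1.5],0],
    [[1.2,-34,1.5],0],
  ],
)

```text
time: 7.78
tool_pos: [524.8, 176.8, 204.1]
tcp_rot: [-180.0, -0.0, 137.6]
ft_force: [0.5, 0.8, -4.4]
finger_gap: 12.9
```

Call:
drive_tool(
  moves=[
    [[0.4,-10,0],0],
    [[0.8,-20,0],0],
    [[1.2,-30,0],0],
    [[1.6,-40,0],0],
    [[2,-50,0],0],
    [[2.4,-60,0],0],
    [[2.8,-70,0],0],
    [[3.2,-80,0],0],
  ],
)

```text
time: 8.45
tool_pos: [528.1, 96.7, 204.3]
tcp_rot: [-180.0, 0.0, 137.6]
ft_force: [0.2, -1.1, -5.3]
finger_gap: 13.0
```

Call:
drive_tool(
  moves=[
    [[0.4,-10,0],0],
    [[0.8,-20,0],0],
    [[1.2,-30,0],0],
    [[1.6,-40,0],0],
    [[2,-50,0],0],
    [[2.4,-60,0],0],
    [[2.8,-70,0],0],
    [[3.2,-80,0],0],
  ],
)

```text
time: 9.12
tool_pos: [531.3, 16.7, 204.3]
tcp_rot: [-180.0, -0.0, 137.6]
ft_force: [-0.4, -0.0, -5.1]
finger_gap: 13.2
```

Call:
drive_tool(
  moves=[
    [[0.4,-10,0],0],
    [[0.8,-20,0],0],
    [[1.2,-29,0],0],
    [[1.6,-37,0],0],
    [[2,-44,0],0],
    [[2.3,-50,0],0],
    [[2.4,-54,0],0],
    [[2.4,-56,0],0],
  ],
)

```text
time: 9.78
tool_pos: [533.7, -38.8, 204.3]
tcp_rot: [-180.0, -0.0, 137.6]
ft_force: [-0.2, 0.0, -3.7]
finger_gap: 12.9
```

Run:
```python
from h import *
from bench import r
for n in("wrist","scene","top"):
    s=r.snapshot(n);pickle.dump(s,open(f"pics/{n}6.pkl","wb"))
    cv2.imwrite(f"pics/{n}6.png",s["pixels"][:,:,::-1])
q=r.sense();print(q["time"],q["tool_pos"],q["tcp_rot"],q["finger_gap"],q["ft_force"],q["wrist_torque"])
```

```text
9.9333 [533.63167092 -38.16580978 204.2599169 ] [ 1.79993324e+02 -1.21591548e-02  1.37582477e+02] 13.1100469275499 [ 0.18416464  0.87864769 -4.10471918] [ 0.05523548 -0.00592616  0.02589822]
```

View pics/wrist6.png

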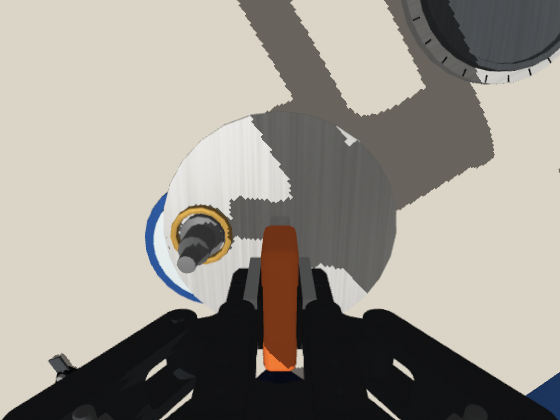

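View pics/scene6.png

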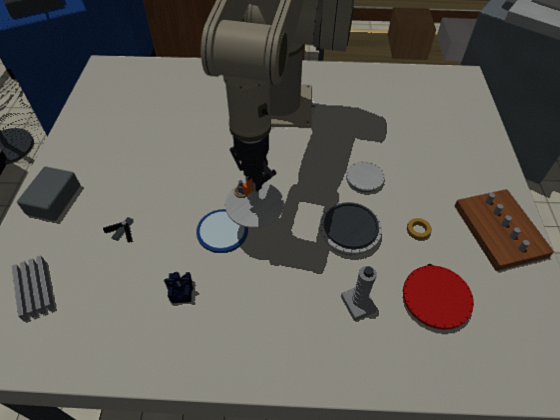

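The dish (352,228) stays on the turntable, and the tray with its punch hangs at (255,203) beside the mirror (222,230). Before the final centring I'll refine the mirror centre with circle fits on the rays at z=10.

Run:
```python
from h import *
from scipy.optimize import least_squares
def fit(P,r=None):
    f=(lambda p:np.hypot(*(P-p[:2]).T)-(p[2] if r is None else r))
    x0=list(P.mean(0))+([65] if r is None else [])
    o=least_squares(f,x0,loss="soft_l1",f_scale=1.5);return o.x.round(1),np.sqrt(np.mean(f(o.x)**2)).round(2)
for n in("top0","scene0","top6","w1","w2","w3","wrist6"):
    s=load(n);hsv=cv2.cvtColor(s["pixels"],cv2.COLOR_RGB2HSV)
    fr=cv2.inRange(hsv,(100,140,50),(125,255,255))
    k,lab,st,ce=cv2.connectedComponentsWithStats(fr)
    for i in range(1,k):
        ys,xs=np.nonzero(lab==i)
        if len(xs)<25: continue
        P=np.array([onz(s,(x,y),10)[:2] for x,y in zip(xs,ys)])
        m=np.hypot(*(P-[537,-133]).T)<95
        if m.mean()<.95: continue
        print(n,len(xs),"band r free",fit(P) if len(P)>40 else "", "r=65",fit(P,65))
```

```text
scene0 321 band r free (array([ 539.5, -132.2,   64.8]), np.float64(2.17)) r=65 (array([ 539.4, -132.2]), np.float64(2.18))
w1 648 band r free (array([ 540.5, -126.9,   70.3]), np.float64(3.28)) r=65 (array([ 534.3, -126.6]), np.float64(3.38))
w2 767 band r free (array([ 544.6, -125.9,   74.2]), np.float64(3.54)) r=65 (array([ 534.2, -125.3]), np.float64(3.71))
w2 29 band r free  r=65 (array([609.4, -51.7]), np.float64(0.84))
w3 659 band r free (array([ 549.9, -125.9,   78.7]), np.float64(4.45)) r=65 (array([ 537.6, -118.8]), np.float64(4.47))
wrist6 853 band r free (array([ 535.8, -128.1,   66.6]), np.float64(2.16)) r=65 (array([ 534.8, -129.7]), np.float64(2.17))
```

Run:
```python
from h import *
from scipy.optimize import least_squares
def fit(P,r):
    f=lambda p:np.hypot(*(P-p).T)-r
    o=least_squares(f,[537,-132],loss="soft_l1",f_scale=1.5);return o.x.round(1),np.sqrt(np.mean(f(o.x)**2)).round(2)
for n,lo in(("top0",(85,20,60)),("scene0",(100,110,50)),("w1",(100,140,50)),("w2",(100,140,50)),("wrist6",(100,140,50))):
    s=load(n);hsv=cv2.cvtColor(s["pixels"],cv2.COLOR_RGB2HSV)
    print(n, end=" ")
    if n=="top0": print(hsv[203,306:362].tolist()[::3])
    fr=cv2.inRange(hsv,lo,(125,255,255))
    gl=cv2.inRange(hsv,(80,8,150 if n!="top0" else 110),(115,90,255))
    ed=gl & cv2.dilate(fr,np.ones((3,3),np.uint8)) & ~fr
    ys,xs=np.nonzero(ed)
    P=np.array([onz(s,(x,y),10)[:2] for x,y in zip(xs,ys)]) if len(xs) else np.zeros((0,2))
    m=(abs(np.hypot(*(P-[537,-132]).T)-60)<12);P=P[m];print(len(P),fit(P,59.5) if len(P)>10 else "")
s=load("scene0");crop(s,190,200,70,60,8,"pics/c8.png");s=load("top0");crop(s,300,170,66,66,8,"pics/c9.png")
```

```text
top0 [[24, 24, 149], [120, 9, 109], [108, 79, 129], [90, 13, 182], [95, 15, 182], [90, 14, 182], [90, 14, 182], [90, 13, 183], [93, 14, 185], [93, 13, 182], [93, 14, 185], [93, 14, 185], [93, 13, 182], [97, 12, 184], [93, 13, 183], [93, 13, 181], [110, 89, 129], [20, 11, 138], [21, 22, 150]]
175 (array([ 535.8, -133.2]), np.float64(5.45))
scene0 0 
w1 74 (array([ 534.8, -130.6]), np.float64(3.63))
w2 82 (array([ 534.2, -131.7]), np.float64(3.96))
wrist6 191 (array([ 534.3, -133.5]), np.float64(4.82))
```

View pics/c8.png

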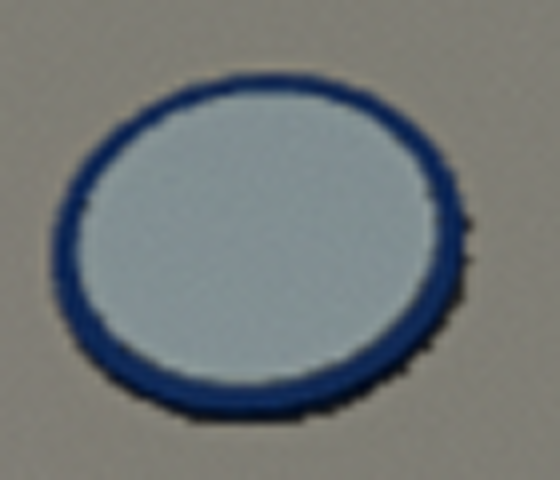

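View pics/c9.png

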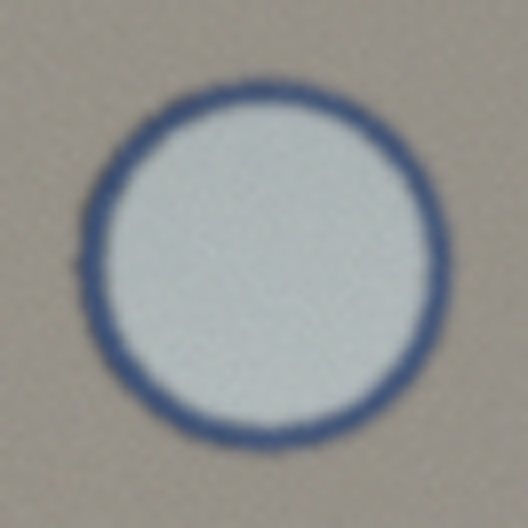

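The glass fits give (535.8,−133.2) from the top view and (534.4,−132) from the wrist. The scene view gives (541,−131), but it read about 6 mm too high in x on the brass ring as well. I'll take (535.5,−132.5), which means moving (+1.8, −94, −0.9).

Call:
drive_tool(
  moves=[
    [[0,-2,0],0],
    [[0.2,-6,0],0],
    [[0.4,-13,0],0],
    [[0.6,-21,0],0],
    [[0.8,-30,-0.2],0],
    [[1,-39,-0.4],0],
    [[1.2,-48,-0.6],0],
    [[1.4,-57,-0.9],0],
  ],
)

```text
time: 10.6
tool_pos: [535.0, -96.5, 203.4]
tcp_rot: [-180.0, 0.0, 137.6]
ft_force: [0.2, 0.5, -5.1]
finger_gap: 12.7
```

Call:
drive_tool(
  moves=[
    [[0.1,-9,0],0],
    [[0.2,-17,0],0],
    [[0.3,-24,0],0],
    [[0.4,-30,0],0],
    [[0.4,-34,0],0],
    [[0.4,-36.5,0],0],
    [[0.4,-37,0],0],
    [[0.4,-37,0],0],
  ],
)

```text
time: 11.27
tool_pos: [535.4, -132.2, 203.4]
tcp_rot: [180.0, -0.0, 137.6]
ft_force: [0.6, -0.7, -4.8]
finger_gap: 13.0
```

Run:
```python
from h import *
from bench import r
for n in("wrist","scene","top"):
    s=r.snapshot(n);pickle.dump(s,open(f"pics/{n}7.pkl","wb"))
    cv2.imwrite(f"pics/{n}7.png",s["pixels"][:,:,::-1])
    if n=="scene": crop(s,170,120,140,140,4,"pics/c10.png")
    if n=="top": crop(s,280,150,110,110,5,"pics/c11.png")
q=r.sense();print(q["time"],q["tool_pos"],q["tcp_rot"],q["finger_gap"],q["ft_force"],q["wrist_torque"])
```

```text
11.4167 [ 535.4902559  -131.91689799  203.4219543 ] [ 1.79992333e+02 -2.85266876e-03  1.37607847e+02] 12.915104120198418 [-0.31503425  0.07818784 -4.26361051] [ 0.02099828  0.02014844 -0.0119125 ]
```

View pics/c10.png

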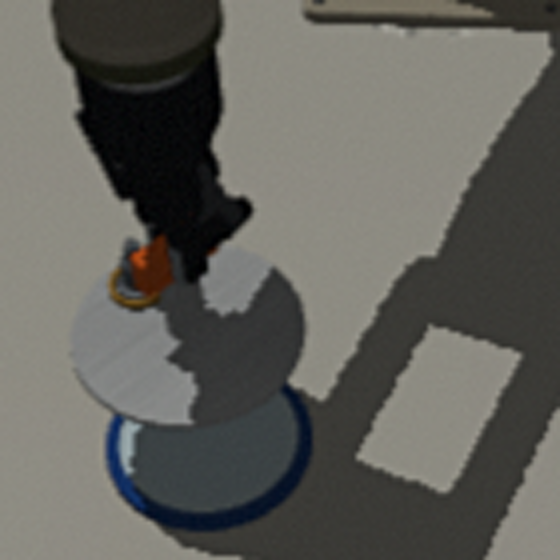

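View pics/top7.png

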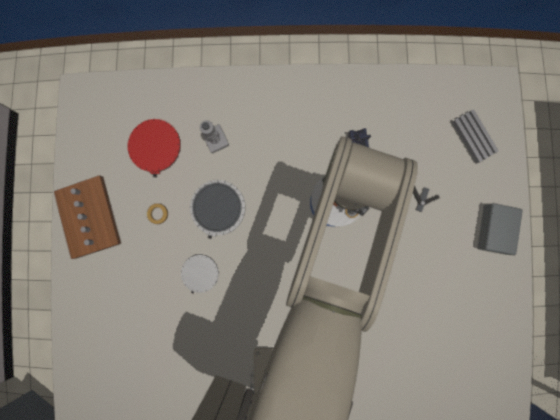

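View pics/wrist7.png

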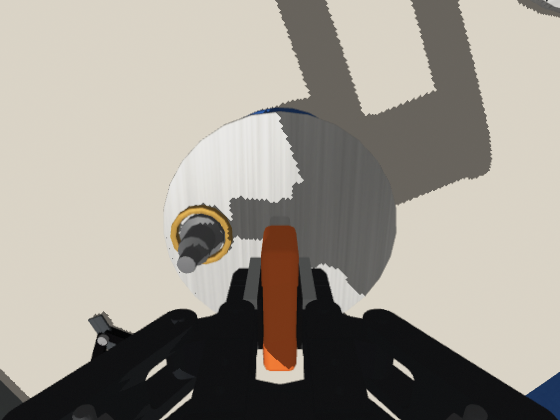

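The tray is level over the mirror. The scene crop has the plate ellipse centred at about (188,335), the punch in its ring at (130,275) and the mirror below. The wrist view has the punch at (200,238), as before. As a last check I'll compare tray and mirror within the same camera.

Run:
```python
from h import *
s=load("scene7");t=np.array([535.5,-132.1])
# plate outline extremes, by eye in the 4x crop: left 70, right 305, bottom 425, top ~247
c=onz(s,(170+187.5/4,120+336/4),126);print("tray centre seen",c.round(1),"mirror seen",onz(s,(222.2,229.7),10).round(1))
print("predicted plate px",proj(s,(*t,126)),"diam px",proj(s,(*(t+[0,73]),126))-proj(s,(*(t-[0,73]),126)))
b=onz(s,(170+190/4,120+425/4),126);print("front edge",b.round(1),"expect x",t[0]+73)
# dish / table in top view before/after, bystander change
a=load("top0")["pixels"].astype(int);d=load("top7")["pixels"].astype(int)
for n,(x,y,w,h) in dict(hm=(195,115,40,45),ring=(142,200,30,30),cf=(405,180,40,35),wood=(55,175,70,85)).items():
    print(n,abs(a-d)[y:y+h,x:x+w].mean().round(2),abs(a-d)[y:y+h,x:x+w].max())
a=load("scene0")["pixels"].astype(int);d=s["pixels"].astype(int)
print("vblock scene",abs(a-d)[265:310,160:200].mean().round(2))
print("w5-w7 punch diff",abs(load("wrist5")["pixels"].astype(int)-load("wrist7")["pixels"].astype(int))[205:275,172:232].mean())
```

```text
tray centre seen [ 545.9 -132.2  126. ] mirror seen [ 541.3 -130.9   10. ]
predicted plate px [217.48034124 200.7383032 ] diam px [58.52881356  2.19083437]
front edge [ 612.9 -121.9  126. ] expect x 608.5
hm 11.74 20
ring 11.77 20
cf 11.74 86
wood 10.83 84
vblock scene 8.93
w5-w7 punch diff 11.314047619047619
```

Call:
drive_tool(
  moves=[
    [[0,0,0],0],
    [[0,0,0],0],
    [[0,0,0],0],
    [[0,0,0],0],
    [[0,0,0],0],
    [[0,0,0],0],
    [[0,0,0],0],
    [[0,0,0],0],
  ],
)

```text
time: 12.08
tool_pos: [535.4, -132.3, 203.4]
tcp_rot: [-180.0, 0.0, 137.6]
ft_force: [0.2, 0.0, -5.1]
finger_gap: 13.1
```

Run:
```python
from bench import r
q=r.sense();print(q["time"],q["tool_pos"],q["qd"].round(2),q["finger_gap"])
print(r.hand_in())
```

```text
12.0833 [ 535.440266   -132.29947505  203.39876835] [ 0.03  0.04 -0.03 -0.02 -0.05  0.09] 13.138840388504544
the job is handed in; nothing more can be done
None
```

I took the orange grip with 70 N and lifted the tray straight out of the dish. It is now held level and still over the mirror, and the job was handed in at 12.1 s.

- **Load:** the wrist carried 4–5 N, which fits the tray and punch without the dish. The pictures show the dish still on the turntable.
- **Punch:** it was upright in its ring in the last wrist picture, at the same pixel as before the carry.
- **Position:** the last TCP reading was (535.4, −132.3, 203.4), level to within 0.1°. That puts the underside about 100 mm above the glass, taking it to have started at z = 35.
- **Centring:** the mirror centre came out at (535.8, −133.2) from the top camera and about (534.4, −132) from the wrist. The scene camera disagreed, at about (541, −131). It was also off by 4–7 mm in x on the brass ring and on the tray's edge, so I gave it no weight. In its own picture the tray centre is 1 to 5 mm from the mirror centre, depending on which edge I use.
- **Bystanders:** all four look unmoved. The before/after difference was nearly the same everywhere in the top view, as a general brightness change would give. The V-block was checked only in the scene view, because the arm partly covers it from above.

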